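# Zero the colour dispenser and crank out three turns

## Task

Zero the colour dispenser: turn its crank back (anticlockwise seen from above) until you feel it come up against its stop inside, and keep it pressed there lightly, with about 12 N, for half a second, without ever forcing it. Then crank exactly three full turns clockwise from that stop, no further, and let go, leaving the masks and other things around it where they are.

Things in the scene. Friction and masses are not known exactly. Their poses are not given: they have to be found in the camera images.
- dispenser: Bench colour dispenser, bolted down: a dark base plate 250 x 170 x 12 mm, on it a grey block 110 x 110 mm up to 132 mm above the table, a round aluminium pump head (100 mm across, top at 155 mm) and on top a horizontal crank on an upright axis. A steel spout (20 mm bar, 112 mm above the table) sticks out 115 mm from the axis towards its -x. Origin on the table right under the crank axis; z up. It stands at a different place and heading each time.
- axis (a point): Point on the upright crank axis, at the top of the steel shaft end (34 mm across), 189 mm above the table. Turns with the dispenser only. The pose is read to a few mm.
- handle (a point): Middle of the crank's grip: an upright black cylinder 24 mm across and 47 mm tall (from 184 to 231 mm above the table; this point at 210 mm), which spins freely on its pin, 60 mm from the crank axis. Below it is the flat crank arm, 18 mm wide, 8 mm thick, top at 182 mm; it reaches 60 mm + 14 mm out on the grip side and 22 mm + 17 mm (a small counterweight, up to 184 mm) on the other. Around the axis at the grip's height all is free.
- shaft (a joint): Angle of the dispenser's shaft in rad, 0 at its rigid inner stop, growing clockwise from above, 6.283 a turn; nothing on the machine shows it. The unseen stop lies elsewhere around the axis each time: at 0 the grip stands within 0.6 rad of the spout side (-x). Starts 0.9 to 4.2 rad clockwise of it, can run on to five turns. A drag of 0.2 N m (3.3 N at the grip) holds it where it is left.
- crank (a joint): Elastic twist of the crank arm against the shaft in rad, 0 unloaded, positive when the grip is pushed clockwise: 30 N m per rad, so 1 N at the grip is 0.002 rad or 0.12 mm of its travel. More than 0.05 rad (25 N along the arc at the grip) either way overloads it. Too small to see.
- cup: White open cup, 64 mm across, 68 mm tall, loose on the base plate under the spout. Origin under its centre. Bystander.
- mask_a: Red face mask lying face up, about 150 x 120 x 75 mm, loose. Origin under its middle. Bystander.
- mask_b: Another red mask, the same. Bystander.
- brush: Flat brush lying down, 220 mm long along its x, loose. Origin under its middle. Bystander.
- tray: White open tray 160 x 110 x 30 mm, loose. Origin under its centre. Bystander.

How it is judged:
On the way, in this order (a step that is already met when the one before it is completed fails the run):
1. the crank is held against its stop with a light push (8 to 25 N at the grip) (value of joint shaft below 0.04 rad and value of joint crank below -0.016 rad), for 0.25 s.
2. the crank has been turned three turns clockwise from the stop (value of joint shaft above 18.59 rad), for 0.1 s.
At the end, for the whole second after the job is handed in: The shaft stands three turns (18.85 rad) clockwise of its stop, within 0.26 rad (15 degrees), at rest and released (value of joint shaft between 18.59 and 19.11 rad and velocity of joint shaft between -0.05 and 0.05 rad/s and contact force between dispenser and the arm below 0.1 N); the robot touches nothing.
It fails at once if the crank arm is overloaded (more than 25 N along its arc at the grip) (value of joint crank above 0.05 rad or value of joint crank below -0.05 rad).
It fails at once if the crank is turned more than 0.4 rad past the third turn (colour already drawn cannot be put back) (value of joint shaft above 19.25 rad).
It fails at once if a bystander is moved by more than 30 mm (distance of any of cup, mask_a, mask_b, brush, tray from where it was at the start of the episode above 0.03 m).
It also fails if it takes over 72 s, if anything falls off the work surface, if the arm or the gripper's body presses on something with over 40 N, if the wrist force passes 120 N, or if a joint passes its speed limit or range.

## Robot

A 6-joint arm with a two-finger parallel gripper is mounted at the origin on the work surface. World frame = base frame: x ahead of the robot, y to its left, z up, the work surface at z = 0. Lengths are in m, angles in rad, forces in N, time in s.
With the tool pointing down it reaches from about 0.25 to 0.775 m from the base axis. Payload 4 kg.
Tool frame: the origin (TCP) lies at the very end of the fingers, on their centre line; the grasp point (between the pads) lies 19 mm behind it (robot.hold_point_z is the distance from the TCP to the grasp point, in m); z points along the fingers, y is the line along which they close (so a half turn about z gives the same grasp; the last joint's range is limited). The gripper opens to 94 mm and grips with 3 to 60 N. Pads are 16 mm wide; open, the fingers measure 119 mm over their backs; the gripper's body (75 mm by 177 mm) begins 78 mm behind the grasp point.
Start: joints at [-1.451, 0.087, 1.371, -0, 1.684, -0.103], TCP at [0.122, -0.536, 0.206] pointing down, gripper open.
Joint ranges: [-3.1, 3.1], [-0.76, 2.03], [0.27, 2.55], [-1.08, 4.22], [0.17, 2.65], [-2.57, 2.57]. Speed limits (rad/s): [2.79, 2.79, 3.14, 3.14, 3.14, 3.14].

## Interface

Orientations are given as [roll, pitch, yaw] about the fixed x, y, z axes, in that order (R = Rz(yaw) Ry(pitch) Rx(roll)).
In Python, from bench import robot gives the robot as it stands.
- The arm moves only by the tool carry_out, never from a script. Its argument "steps" is a list of rows, each a list of 3 entries, a list of its own where there are three numbers: the shift along the tool's x, y, z in m, then the turn about the tool's z in units of 10 degrees (1.0 is 10 degrees), then the closure, from -1 (fully open) to 1 (shut). In form: [[[tx, ty, tz], roll, jaw], ...]. A call has 1 to 10 rows; each row is the pose to reach, as a shift and turn from the pose commanded when the call began, along the tool's axes at that moment; what a row does not reach only later rows make up. A row lasts 1/8 s, in which the tool goes at most 62.5 mm and 10.7 degrees, less where a joint would pass 70% of its speed; a pose out of reach is approached as far as the arm can. A call with a gripper value outside its range is refused whole. The fingers move at their own pace and stop on an object; the grip force is fixed at half the most. Time passes only in rows, so rows that repeat a pose let the fingers close. It gives the time, the measured TCP pose, the force, the opening and the grip force at its end, in the units of the state.
- robot.get_obs(): the state, without advancing time (a new reading comes with each control period).
- robot.snapshot(name): name is "side" or "top"; returns a dict with "image" (400x640x3 uint8, red, green, blue), "z_map" (400x640 float32, m along the optical axis (not along the pixel's ray), 0 where there is no reading), "mtx" (3x3 intrinsics, pixels), "D" ([k1, k2, p1, p2, k3] as OpenCV has them; the pictures are not rectified), "R" (3x3) and "t" (3): a world point X has camera coordinates R X + t. Camera axes: x right, y down, z forward; pixel columns grow to the right and rows downward; lengths in m; the calibration is good to about 2 mm. A picture is of the moment at which its call begins.
- robot.close_job(): hands the job in; it is judged then, once.
The state is a dict: "time": time; "joint_positions": joint angles; "qvel": joint speeds; "joint_torque": joint torques, N m; "tool_pos": TCP position; "ee_rot": TCP orientation; "wrist_force": force on the tool from outside, world axes, zero at the start; "wrist_torque": the same for the moment, N m; "width": finger opening in m; "finger_force": force on a finger pad.
Only numpy, scipy, OpenCV 4.12 (cv2) and the standard library are available. Lean on these libraries where they do the work, as an engineer would, in place of code of your own. Each camera call takes 0.05 s, during which the arm holds its last target. There are 200 camera calls.

## Working session

There is one attempt and no reset: what is moved stays moved. The work goes in short steps, Python scripts to look and compute and a tool call to move; the robot and the scene stay as the last step left them, time stands still between calls to the robot, and variables do not carry over. Pictures are saved under pics/ and viewed, at most 10 in all, crops included, and the job is handed in when it is done.

Besides the shell and the picture viewer there is one more tool, called after "Emit:" by a JSON object that holds its "api" and its "payload". carry_out: Moves the arm, as the interface text tells. Its arguments: {"type":"object","properties":{"steps":{"type":"array","items":{"type":"array"}}},"required":["steps"]}

```bash
ls; mkdir -p pics; python3 - <<'E'
from bench import robot
import cv2,numpy as np
o=robot.get_obs(); print(o)
for n in("top","side"):
    s=robot.snapshot(n); cv2.imwrite(f"pics/{n}0.png",s["image"][:,:,::-1]); np.savez(f"{n}0.npz",**s); print(n,s["mtx"].tolist(),s["D"],s["R"].tolist(),s["t"])
E
```

```text
pics
{'time': 0.0, 'joint_positions': array([-1.45112493e+00,  8.79565806e-02,  1.37223537e+00, -2.29536484e-05,
        1.68358536e+00, -1.03084052e-01]), 'qvel': array([ 0.00087226,  0.00059079, -0.00029006, -0.00051535,  0.00075322,
        0.00099688]), 'joint_torque': array([-8.65540969e-04, -3.40181351e+01, -3.02428401e+01,  7.16228387e-02,
        3.30705440e-02, -1.61368580e-04]), 'tool_pos': array([ 0.12143607, -0.53587159,  0.20431289]), 'ee_rot': array([-3.13941724e+00, -2.02112521e-04,  2.22752669e-01]), 'wrist_force': array([ 0.41467821, -0.54755264, -0.37603243]), 'wrist_torque': array([ 0.00126725,  0.01547631, -0.00019783]), 'finger_force': 0.0, 'width': 0.09391599259487314}
top [[380.389509479465, 0.0, 321.13072469579384], [0.0, 380.389509479465, 201.05456557829655], [0.0, 0.0, 1.0]] [0.02928068 0.         0.         0.         0.        ] [[0.02225605289769146, -0.9996801833076605, 0.01200829760531854], [-0.9947707883154123, -0.023341117936703928, -0.09942972859159306], [0.09967821639529945, -0.009732590376031197, -0.9949721251677479]] [-0.03073162  0.45987849  1.24511271]
side [[477.08234709023714, 0.0, 322.47784047514085], [0.0, 477.08234709023714, 196.6875940076473], [0.0, 0.0, 1.0]] [-0.08327922  0.          0.          0.          0.        ] [[0.9970537458470198, -0.07570253160550706, -0.012367481592627233], [-0.0669931568806481, -0.780880163198184, -0.6210781654950869], [0.037359668408480866, 0.6200768480052251, -0.7836510433504913]] [-0.42379513  0.11694452  1.4926347 ]
```

View pics/top0.png

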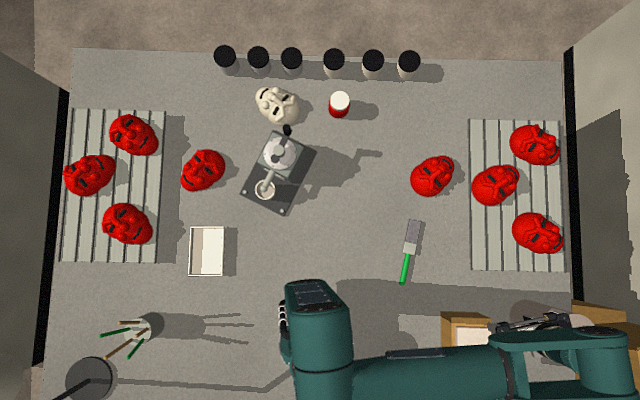

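View pics/side0.png

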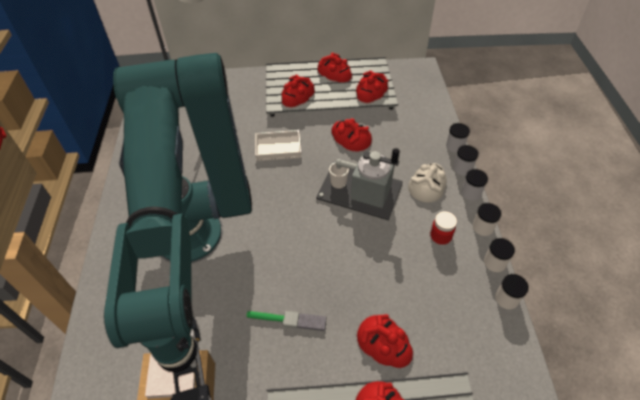

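Top view: the dispenser head is at about (280,153), the black grip at (287,129), and the spout with the cup at about (265,188). The grip is nearly opposite the spout. Next I'll zoom in on the dispenser.

```bash
cat > h.py <<'E'
import numpy as np,cv2
def ray(s,uv,z):
    p=cv2.undistortPoints(np.array([[uv]],float),s["mtx"],s["D"])[0,0]
    d=s["R"].T@np.array([p[0],p[1],1]); c=-s["R"].T@s["t"]
    return c+d*(z-c[2])/d[2]
def proj(s,X):
    return cv2.projectPoints(np.array(X,float).reshape(-1,1,3),cv2.Rodrigues(s["R"])[0],s["t"],s["mtx"],s["D"])[0][:,0]
def cloud(s):
    v,u=np.mgrid[:400,:640]; p=cv2.undistortPoints(np.stack([u,v],-1).reshape(-1,1,2).astype(float),s["mtx"],s["D"])[:,0]
    z=s["z_map"].reshape(-1,1); return ((np.c_[p,np.ones(len(p))]*z-s["t"])@s["R"]).reshape(400,640,3)
E
python3 - <<'E'
from h import *
for n,(u0,v0,w,h) in dict(top=(235,110,90,110),side=(310,140,100,80)).items():
    s=dict(np.load(n+"0.npz")); im=s["image"][v0:v0+h,u0:u0+w,::-1]
    k=7 if n=="side" else 5
    cv2.imwrite(f"pics/{n}z.png",cv2.resize(im,None,fx=k,fy=k,interpolation=cv2.INTER_CUBIC))
    C=cloud(s)[v0:v0+h,u0:u0+w]; I=s["image"][v0:v0+h,u0:u0+w].astype(int)
    dark=(I.max(-1)<60)&(C[...,2]>.18)&(s["z_map"][v0:v0+h,u0:u0+w]>0)
    P=C[dark]; print(n,"grip",len(P),np.median(P,0),P.min(0),P.max(0))
    hd=(C[...,2]>.145)&(C[...,2]<.165); P=C[hd]; print("head",len(P),P.mean(0),P.min(0),P.max(0))
    bl=(C[...,2]>.125)&(C[...,2]<.139); P=C[bl]; print("block",len(P),cv2.minAreaRect(P[:,:2].astype(np.float32)*1000))
    bp=(C[...,2]>.006)&(C[...,2]<.02);P=C[bp]; print("plate",len(P),cv2.minAreaRect(P[:,:2].astype(np.float32)*1000))
E
```

```text
top grip 81 [0.64118354 0.08587735 0.22731932] [0.56501447 0.07360845 0.18040694] [0.65682542 0.13099977 0.23446184]
head 581 [0.58761688 0.10806984 0.15203049] [0.54206387 0.06047764 0.14505751] [0.64179643 0.15814226 0.16340803]
block 403 ((564.1844482421875, 122.94581604003906), (111.18313598632812, 175.2224884033203), 64.60726928710938)
plate 1990 ((586.497802734375, 120.73502349853516), (371.792724609375, 293.8994140625), 0.22756211459636688)
side grip 90 [0.64628302 0.07692014 0.21299198] [0.63710737 0.06959873 0.18088249] [0.65581904 0.0899399  0.23660912]
head 405 [0.58810689 0.09215834 0.15256134] [0.54501003 0.05808938 0.14505943] [0.64261927 0.14995377 0.16431336]
block 311 ((564.767822265625, 116.20173645019531), (102.72526550292969, 176.4910888671875), 56.10931396484375)
plate 1681 ((569.4569091796875, 181.76649475097656), (355.0533752441406, 345.13055419921875), 85.19871520996094)
```

View pics/topz.png

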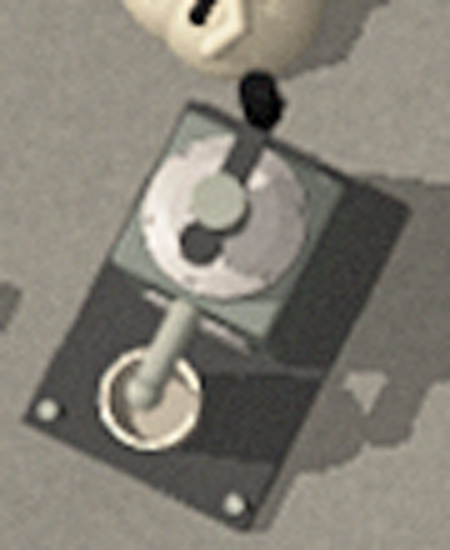

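View pics/sidez.png

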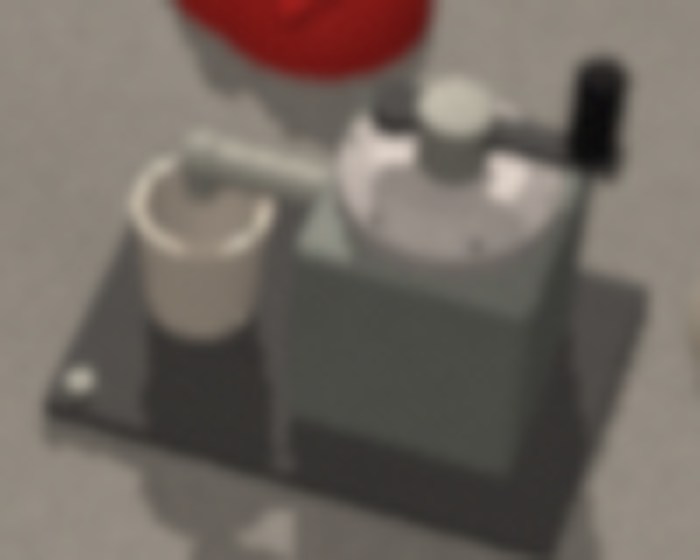

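Top crop: shaft cap at about (279,150) full-image px, grip top at about (287,128), and spout tip at about (264,188). The side crop agrees. Next I'll refine the positions.

```bash
python3 - <<'E'
from h import *
T,S=[dict(np.load(n+"0.npz")) for n in("top0","side0")] if 0 else [dict(np.load(n)) for n in("top0.npz","side0.npz")]
for n,s in(("top",T),("side",S)):
    C=cloud(s); I=s["image"].astype(int); near=(abs(C[...,0]-.6)<.12)&(abs(C[...,1]-.1)<.12)
    def rep(nm,m): P=C[m&near]; print(n,nm,len(P),P.mean(0).round(4),((P.min(0)+P.max(0))/2).round(4),np.ptp(P,axis=0).round(3)); return P
    rep("shaft top",(C[...,2]>.184)&(C[...,2]<.196)&(I.min(-1)>110))
    rep("grip top",(C[...,2]>.222)&(I.max(-1)<70))
    P=rep("head",(C[...,2]>.149)&(C[...,2]<.16))
    print(" circ",cv2.minEnclosingCircle(P[:,:2].astype(np.float32)))
    P=rep("arm",(C[...,2]>.174)&(C[...,2]<.186)&(I.max(-1)<110))
    rep("spout",(C[...,2]>.095)&(C[...,2]<.118)&(I.min(-1)>110))
print("rays top: shaft",ray(T,(279,150),.189),"grip",ray(T,(286.5,127.5),.231),"spouttip",ray(T,(264,188.5),.117))
print("rays side: shaft",ray(S,(310+457/7,140+105/7),.189),"grip",ray(S,(310+601/7,140+72/7),.231),"spouttip",ray(S,(310+197/7,140+148/7),.12))
# bolts of plate / corners at z=.012
for c in [(25,418),(245,530),(412,208),(193,103)]: print("corner",ray(T,(235+c[0]/5,110+c[1]/5),.012 if c[1]>150 else .132).round(3))
E
```

```text
top shaft top 104 [0.593  0.1103 0.189 ] [0.616  0.0989 0.1894] [0.081 0.053 0.01 ]
top grip top 50 [0.6465 0.085  0.2298] [0.6466 0.0847 0.2283] [0.021 0.02  0.012]
top head 454 [0.5887 0.1083 0.1533] [0.5898 0.1102 0.1544] [0.095 0.094 0.011]
 circ ((0.590828001499176, 0.10853489488363266), 0.049485113471746445)
top arm 119 [0.5994 0.1052 0.1822] [0.5991 0.106  0.1809] [0.086 0.051 0.01 ]
top spout 19 [0.5113 0.1488 0.1155] [0.5128 0.1468 0.1131] [0.064 0.04  0.01 ]
side shaft top 74 [0.5938 0.1092 0.1897] [0.5941 0.108  0.1899] [0.032 0.036 0.01 ]
side grip top 33 [0.647  0.0804 0.2294] [0.6466 0.0816 0.2295] [0.018 0.017 0.014]
side head 299 [0.5875 0.0938 0.1537] [0.5904 0.102  0.1545] [0.091 0.083 0.011]
 circ ((0.5918446779251099, 0.1063409149646759), 0.04839504137635231)
side arm 127 [0.6069 0.0984 0.1813] [0.6095 0.1027 0.1801] [0.101 0.06  0.012]
side spout 5 [0.4971 0.1529 0.1168] [0.5018 0.1526 0.1169] [0.04  0.017 0.002]
rays top: shaft [0.59116492 0.10810718 0.189     ] grip [0.64666516 0.08455482 0.231     ] spouttip [0.48587164 0.15797804 0.117     ]
rays side: shaft [0.59519157 0.10915623 0.189     ] grip [0.64894062 0.08368918 0.231     ] spouttip [0.48834646 0.15696941 0.12      ]
corner [0.48  0.253 0.012]
corner [0.408 0.103 0.012]
corner [ 0.63  -0.004  0.012]
corner [0.665 0.133 0.132]
```

Emit:
{"api": "carry_out", "payload": {"steps": [[[0, 0, -0.05], 0.6, -1], [[0, 0, -0.1], 1.277, -1], [[0, 0, -0.1], 1.277, -1]]}}

```text
time: 0.48
tool_pos: [0.1217, -0.5379, 0.3106]
ee_rot: [3.132, -0.001, -0.0]
wrist_force: [0.7, 0.8, -0.6]
width: 0.0941
finger_force: 0.0
```

Emit:
{"api": "carry_out", "payload": {"steps": [[[0.035, -0.04, 0], 0, -1], [[0.07, -0.08, 0], 0, -1], [[0.105, -0.124, 0], 0, -1], [[0.14, -0.166, 0], 0, -1], [[0.175, -0.207, 0], 0, -1], [[0.21, -0.249, 0], 0, -1], [[0.245, -0.29, 0], 0, -1], [[0.28, -0.332, 0], 0, -1], [[0.315, -0.373, 0], 0, -1], [[0.35, -0.415, 0], 0, -1]]}}

```text
time: 1.72
tool_pos: [0.472, -0.1197, 0.3036]
ee_rot: [-3.141, 0.003, 0.001]
wrist_force: [1.3, -0.9, -0.1]
width: 0.0941
finger_force: 0.0
```

Emit:
{"api": "carry_out", "payload": {"steps": [[[0.035, -0.041, 0], 0, -1], [[0.07, -0.083, 0], 0, -1], [[0.105, -0.124, 0], 0, -1], [[0.14, -0.166, 0], 0, -1], [[0.175, -0.207, 0], 0, -1], [[0.175, -0.207, 0], 0, -0.5], [[0.175, -0.207, 0], 0, -0.5]]}}

```text
time: 2.6
tool_pos: [0.646, 0.0852, 0.3037]
ee_rot: [3.141, 0.003, 0.0]
wrist_force: [-0.2, -0.4, -0.0]
width: 0.0771
finger_force: 0.0
```

Emit:
{"api": "carry_out", "payload": {"steps": [[[0, 0.0015, 0.05], 0, -0.5], [[0.001, 0.0015, 0.095], 0, -0.5], [[0.001, 0.0015, 0.107], 0, -0.5], [[0.001, 0.0015, 0.107], 0, 0.0], [[0.001, 0.0015, 0.107], 0, 0.3], [[0.001, 0.0015, 0.107], 0, 1], [[0.001, 0.0015, 0.107], 0, 1], [[0.001, 0.0015, 0.107], 0, 1]]}}

```text
time: 3.6
tool_pos: [0.6479, 0.0851, 0.1992]
ee_rot: [-3.14, -0.001, 0.001]
wrist_force: [0.4, 4.4, 1.1]
width: 0.0239
finger_force: 2.1
```

```bash
python3 - <<'E'
from bench import robot
from h import *
o=robot.get_obs()
for k in("time","tool_pos","wrist_force","wrist_torque","width","finger_force"):print(k,o[k])
s=robot.snapshot("side"); u0,v0,w,h=310,60,120,150
cv2.imwrite("pics/g1.png",cv2.resize(s["image"][v0:v0+h,u0:u0+w,::-1],None,fx=4,fy=4,interpolation=cv2.INTER_CUBIC))
E
```

```text
time 3.6
tool_pos [0.64789544 0.08505469 0.19918246]
wrist_force [0.39856578 4.42793459 1.09387604]
wrist_torque [ 0.69474653 -0.06189285  0.02748589]
width 0.023937480034875155
finger_force 2.0916460578945815
```

View pics/g1.png

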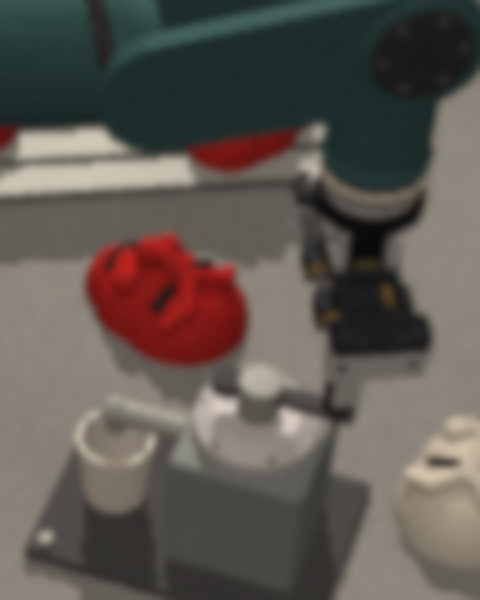

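The picture shows the fingers closed on the grip, with the cup and masks undisturbed. I'll start with a small anticlockwise arc to check the centre.

```bash
cat > arc.py <<'E'
import sys,numpy as np
a,b,n=float(sys.argv[1]),float(sys.argv[2]),int(sys.argv[3]); rr=float(sys.argv[4]) if len(sys.argv)>4 else .06
dx,dy=[float(v) for v in sys.argv[5:7]] if len(sys.argv)>6 else (0,0) # centre correction (world m)
t=a+(b-a)*np.arange(1,n+1)/n
x=rr*(np.cos(t)-np.cos(a))+dx; y=rr*(np.sin(t)-np.sin(a))+dy
print([[[round(float(p),4),round(float(-q),4),0],0,1] for p,q in zip(x,y)])
E
python3 arc.py -0.41 0.19 10
```

```text
[[[0.0013, -0.0033, 0], 0, 1], [[0.0025, -0.0068, 0], 0, 1], [[0.0034, -0.0102, 0], 0, 1], [[0.0041, -0.0138, 0], 0, 1], [[0.0046, -0.0173, 0], 0, 1], [[0.0049, -0.0209, 0], 0, 1], [[0.005, -0.0245, 0], 0, 1], [[0.0048, -0.0281, 0], 0, 1], [[0.0045, -0.0317, 0], 0, 1], [[0.0039, -0.0352, 0], 0, 1]]
```

Emit:
{"api": "carry_out", "payload": {"steps": [[[0.0013, -0.0033, 0], 0, 1], [[0.0025, -0.0068, 0], 0, 1], [[0.0034, -0.0102, 0], 0, 1], [[0.0041, -0.0138, 0], 0, 1], [[0.0046, -0.0173, 0], 0, 1], [[0.0049, -0.0209, 0], 0, 1], [[0.005, -0.0245, 0], 0, 1], [[0.0048, -0.0281, 0], 0, 1], [[0.0045, -0.0317, 0], 0, 1], [[0.0039, -0.0352, 0], 0, 1]]}}

```text
time: 4.9
tool_pos: [0.653, 0.1193, 0.1992]
ee_rot: [3.142, -0.004, -0.0]
wrist_force: [3.4, -3.4, 5.1]
width: 0.0237
finger_force: 30.0
```

```bash
python3 arc.py 0.19 1.19 10
```

```text
[[[-0.0014, -0.0058, 0], 0, 1], [[-0.0034, -0.0115, 0], 0, 1], [[-0.006, -0.0169, 0], 0, 1], [[-0.0091, -0.0221, 0], 0, 1], [[-0.0126, -0.0269, 0], 0, 1], [[-0.0167, -0.0313, 0], 0, 1], [[-0.0212, -0.0353, 0], 0, 1], [[-0.026, -0.0388, 0], 0, 1], [[-0.0312, -0.0419, 0], 0, 1], [[-0.0366, -0.0444, 0], 0, 1]]
```

Emit:
{"api": "carry_out", "payload": {"steps": [[[-0.0014, -0.0058, 0], 0, 1], [[-0.0034, -0.0115, 0], 0, 1], [[-0.006, -0.0169, 0], 0, 1], [[-0.0091, -0.0221, 0], 0, 1], [[-0.0126, -0.0269, 0], 0, 1], [[-0.0167, -0.0313, 0], 0, 1], [[-0.0212, -0.0353, 0], 0, 1], [[-0.026, -0.0388, 0], 0, 1], [[-0.0312, -0.0419, 0], 0, 1], [[-0.0366, -0.0444, 0], 0, 1]]}}

```text
time: 6.15
tool_pos: [0.6165, 0.1664, 0.1992]
ee_rot: [-3.137, -0.005, 0.002]
wrist_force: [5.4, 0.6, 4.9]
width: 0.0231
finger_force: 30.0
```

```bash
python3 arc.py 1.19 1.79 6
```

```text
[[[-0.0057, -0.0019, 0], 0, 1], [[-0.0115, -0.0033, 0], 0, 1], [[-0.0175, -0.0041, 0], 0, 1], [[-0.0235, -0.0043, 0], 0, 1], [[-0.0294, -0.0039, 0], 0, 1], [[-0.0353, -0.0029, 0], 0, 1]]
```

Emit:
{"api": "carry_out", "payload": {"steps": [[[-0.0057, -0.0019, 0], 0, 1], [[-0.0115, -0.0033, 0], 0, 1], [[-0.0175, -0.0041, 0], 0, 1], [[-0.0235, -0.0043, 0], 0, 1], [[-0.0294, -0.0039, 0], 0, 1], [[-0.0353, -0.0029, 0], 0, 1]]}}

```text
time: 6.9
tool_pos: [0.58, 0.1694, 0.1992]
ee_rot: [-3.137, -0.003, 0.002]
wrist_force: [3.1, 3.6, 5.0]
width: 0.0237
finger_force: 30.0
```

Emit:
{"api": "carry_out", "payload": {"steps": [[[0, -0.001, 0], 0, 1], [[0, -0.002, 0], 0, 1], [[0, -0.002, 0], 0, 1]]}}

```text
time: 7.28
tool_pos: [0.5796, 0.1694, 0.1991]
ee_rot: [-3.14, -0.001, 0.001]
wrist_force: [0.8, -0.0, 5.7]
width: 0.0237
finger_force: 30.0
```

```bash
python3 - <<'E'
import numpy as np
from scipy.optimize import least_squares
P=np.array([[.6479,.0851],[.653,.1193],[.6165,.1664]])
print(least_squares(lambda c:np.hypot(*(P-c).T)-.06,[.592,.1085]).x)
E
```

```text
[0.59365886 0.11087926]
```

```bash
python3 arc.py 1.79 2.05 5; for a in 2.05 2.13 2.21 2.29 2.37 2.45 2.53 2.61 2.69 2.77 2.85 2.93 3.01 3.09 3.17 3.25 3.33; do echo $a; python3 arc.py $a $(python3 -c "print($a+.08)") 4;done
```

```text
[[[-0.003, 0.0008, 0], 0, 1], [[-0.006, 0.0017, 0], 0, 1], [[-0.0089, 0.0027, 0], 0, 1], [[-0.0118, 0.004, 0], 0, 1], [[-0.0146, 0.0053, 0], 0, 1]]
2.05
[[[-0.0011, 0.0006, 0], 0, 1], [[-0.0021, 0.0011, 0], 0, 1], [[-0.0031, 0.0018, 0], 0, 1], [[-0.0042, 0.0024, 0], 0, 1]]
2.13
[[[-0.001, 0.0006, 0], 0, 1], [[-0.002, 0.0013, 0], 0, 1], [[-0.003, 0.002, 0], 0, 1], [[-0.004, 0.0027, 0], 0, 1]]
2.21
[[[-0.001, 0.0007, 0], 0, 1], [[-0.0019, 0.0015, 0], 0, 1], [[-0.0028, 0.0022, 0], 0, 1], [[-0.0037, 0.003, 0], 0, 1]]
2.29
[[[-0.0009, 0.0008, 0], 0, 1], [[-0.0018, 0.0016, 0], 0, 1], [[-0.0026, 0.0025, 0], 0, 1], [[-0.0035, 0.0033, 0], 0, 1]]
2.37
[[[-0.0008, 0.0009, 0], 0, 1], [[-0.0016, 0.0018, 0], 0, 1], [[-0.0024, 0.0027, 0], 0, 1], [[-0.0032, 0.0036, 0], 0, 1]]
2.45
[[[-0.0008, 0.0009, 0], 0, 1], [[-0.0015, 0.0019, 0], 0, 1], [[-0.0022, 0.0028, 0], 0, 1], [[-0.0029, 0.0038, 0], 0, 1]]
2.53
[[[-0.0007, 0.001, 0], 0, 1], [[-0.0013, 0.002, 0], 0, 1], [[-0.002, 0.003, 0], 0, 1], [[-0.0026, 0.004, 0], 0, 1]]
2.61
[[[-0.0006, 0.001, 0], 0, 1], [[-0.0012, 0.0021, 0], 0, 1], [[-0.0017, 0.0032
[... 457 characters left out ...]
[-0.0005, 0.0024, 0], 0, 1], [[-0.0007, 0.0035, 0], 0, 1], [[-0.0008, 0.0047, 0], 0, 1]]
3.01
[[[-0.0001, 0.0012, 0], 0, 1], [[-0.0003, 0.0024, 0], 0, 1], [[-0.0004, 0.0036, 0], 0, 1], [[-0.0004, 0.0048, 0], 0, 1]]
3.09
[[[-0.0, 0.0012, 0], 0, 1], [[-0.0001, 0.0024, 0], 0, 1], [[-0.0001, 0.0036, 0], 0, 1], [[-0.0001, 0.0048, 0], 0, 1]]
3.17
[[[0.0, 0.0012, 0], 0, 1], [[0.0001, 0.0024, 0], 0, 1], [[0.0002, 0.0036, 0], 0, 1], [[0.0003, 0.0048, 0], 0, 1]]
3.25
[[[0.0001, 0.0012, 0], 0, 1], [[0.0003, 0.0024, 0], 0, 1], [[0.0005, 0.0036, 0], 0, 1], [[0.0007, 0.0047, 0], 0, 1]]
3.33
[[[0.0002, 0.0012, 0], 0, 1], [[0.0005, 0.0023, 0], 0, 1], [[0.0008, 0.0035, 0], 0, 1], [[0.0011, 0.0047, 0], 0, 1]]
```

Emit:
{"api": "carry_out", "payload": {"steps": [[[-0.003, 0.0008, 0], 0, 1], [[-0.006, 0.0017, 0], 0, 1], [[-0.0089, 0.0027, 0], 0, 1], [[-0.0118, 0.004, 0], 0, 1], [[-0.0146, 0.0053, 0], 0, 1]]}}

```text
time: 7.9
tool_pos: [0.5658, 0.1643, 0.1991]
ee_rot: [-3.14, -0.003, 0.001]
wrist_force: [2.3, 1.3, 5.2]
width: 0.0233
finger_force: 30.0
```

Emit:
{"api": "carry_out", "payload": {"steps": [[[-0.0011, 0.0006, 0], 0, 1], [[-0.0021, 0.0011, 0], 0, 1], [[-0.0031, 0.0018, 0], 0, 1], [[-0.0042, 0.0024, 0], 0, 1]]}}

```text
time: 8.4
tool_pos: [0.5617, 0.1619, 0.1991]
ee_rot: [-3.14, -0.003, 0.001]
wrist_force: [3.0, 1.5, 5.8]
width: 0.0238
finger_force: 30.0
```

Emit:
{"api": "carry_out", "payload": {"steps": [[[-0.001, 0.0006, 0], 0, 1], [[-0.002, 0.0013, 0], 0, 1], [[-0.003, 0.002, 0], 0, 1], [[-0.004, 0.0027, 0], 0, 1]]}}

```text
time: 8.9
tool_pos: [0.5577, 0.1592, 0.1991]
ee_rot: [-3.14, -0.003, 0.001]
wrist_force: [3.5, 0.9, 4.3]
width: 0.0235
finger_force: 30.0
```

Emit:
{"api": "carry_out", "payload": {"steps": [[[-0.001, 0.0007, 0], 0, 1], [[-0.0019, 0.0015, 0], 0, 1], [[-0.0028, 0.0022, 0], 0, 1], [[-0.0037, 0.003, 0], 0, 1]]}}

```text
time: 9.4
tool_pos: [0.554, 0.1562, 0.1991]
ee_rot: [-3.14, -0.003, 0.001]
wrist_force: [3.0, 0.8, 4.9]
width: 0.0234
finger_force: 30.0
```

Emit:
{"api": "carry_out", "payload": {"steps": [[[-0.0009, 0.0008, 0], 0, 1], [[-0.0018, 0.0016, 0], 0, 1], [[-0.0026, 0.0025, 0], 0, 1], [[-0.0035, 0.0033, 0], 0, 1]]}}

```text
time: 9.9
tool_pos: [0.5505, 0.1529, 0.1991]
ee_rot: [-3.14, -0.003, 0.001]
wrist_force: [2.8, 1.4, 4.9]
width: 0.0234
finger_force: 30.0
```

Emit:
{"api": "carry_out", "payload": {"steps": [[[-0.0008, 0.0009, 0], 0, 1], [[-0.0016, 0.0018, 0], 0, 1], [[-0.0024, 0.0027, 0], 0, 1], [[-0.0032, 0.0036, 0], 0, 1]]}}

```text
time: 10.4
tool_pos: [0.5473, 0.1494, 0.1991]
ee_rot: [-3.139, -0.003, 0.001]
wrist_force: [2.6, 1.6, 5.3]
width: 0.0234
finger_force: 30.0
```

Emit:
{"api": "carry_out", "payload": {"steps": [[[-0.0008, 0.0009, 0], 0, 1], [[-0.0015, 0.0019, 0], 0, 1], [[-0.0022, 0.0028, 0], 0, 1], [[-0.0029, 0.0038, 0], 0, 1]]}}

```text
time: 10.9
tool_pos: [0.546, 0.1477, 0.1991]
ee_rot: [-3.135, -0.007, 0.002]
wrist_force: [8.6, 7.7, 3.1]
width: 0.0233
finger_force: 30.0
```

Emit:
{"api": "carry_out", "payload": {"steps": [[[-0.0002, 0.0002, 0], 0, 1], [[-0.0002, 0.0002, 0], 0, 1], [[-0.0002, 0.0002, 0], 0, 1], [[-0.0002, 0.0002, 0], 0, 1]]}}

```text
time: 11.4
tool_pos: [0.546, 0.1477, 0.1991]
ee_rot: [-3.135, -0.007, 0.002]
wrist_force: [8.5, 7.4, 2.7]
width: 0.0235
finger_force: 30.0
```

```bash
python3 - <<'E'
import numpy as np
from bench import robot
from scipy.optimize import least_squares
P=np.array([[.653,.1193],[.6165,.1664],[.5796,.1694],[.5658,.1643],[.5617,.1619],[.5577,.1592],[.554,.1562],[.5505,.1529],[.5473,.1494],[.546,.1477]])
c=least_squares(lambda c:np.hypot(*(P-c).T)-.06,[.592,.1085]);print(c.x,c.fun.round(4))
o=robot.get_obs();print(o["tool_pos"],o["wrist_force"]);d=o["tool_pos"][:2]-c.x;a=np.arctan2(d[1],d[0]);print(a, o["wrist_force"][:2]@[-np.sin(a),np.cos(a)], o["wrist_force"][:2]@[np.cos(a),np.sin(a)])
E
```

```text
[0.59350092 0.11104282] [ 0.0001 -0.0001 -0.      0.     -0.      0.     -0.      0.      0.
  0.    ]
[0.54597497 0.14767002 0.19911011] [8.49255426 7.37947382 2.7136743 ]
2.4849884093883956 -11.029173227279367 -2.2220372520018596
```

Stop found at a grip angle of about 2.463 rad. It was held with about 11 N for more than 0.5 s. Next come three clockwise turns.

```bash
python3 - <<'E'
import numpy as np
f=lambda a,t:print(a,[[[round(.06*float(np.cos(x)-np.cos(a)),4),round(-.06*float(np.sin(x)-np.sin(a)),4),0],0,1] for x in t])
f(2.534,2.534-np.cumsum([.05,.1,.13,.15,.17,.18,.18,.19,.19,.194]))
for a in(1,-1,-3,-5,-7,-9,-11,-13): f(a,a-.2*np.arange(1,11))
f(-15,-15-np.cumsum([.19,.17,.15,.13,.1,.08,.06,.04,.02]))
E
```

```text
2.534 [[[0.0018, -0.0024, 0], 0, 1], [[0.0057, -0.007, 0], 0, 1], [[0.0114, -0.0123, 0], 0, 1], [[0.0188, -0.0174, 0], 0, 1], [[0.0279, -0.0218, 0], 0, 1], [[0.0383, -0.0247, 0], 0, 1], [[0.0491, -0.0257, 0], 0, 1], [[0.0604, -0.0247, 0], 0, 1], [[0.0713, -0.0215, 0], 0, 1], [[0.0817, -0.0162, 0], 0, 1]]
1 [[[0.0094, 0.0074, 0], 0, 1], [[0.0171, 0.0166, 0], 0, 1], [[0.0228, 0.0271, 0], 0, 1], [[0.0264, 0.0386, 0], 0, 1], [[0.0276, 0.0505, 0], 0, 1], [[0.0264, 0.0624, 0], 0, 1], [[0.0228, 0.0739, 0], 0, 1], [[0.0171, 0.0844, 0], 0, 1], [[0.0094, 0.0935, 0], 0, 1], [[0.0, 0.101, 0], 0, 1]]
-1 [[[-0.0107, 0.0054, 0], 0, 1], [[-0.0222, 0.0086, 0], 0, 1], [[-0.0342, 0.0095, 0], 0, 1], [[-0.0461, 0.0079, 0], 0, 1], [[-0.0574, 0.0041, 0], 0, 1], [[-0.0677, -0.002, 0], 0, 1], [[-0.0767, -0.01, 0], 0, 1], [[-0.0838, -0.0196, 0], 0, 1], [[-0.089, -0.0304, 0], 0, 1], [[-0.0918, -0.042, 0], 0, 1]]
-3 [[[-0.0005, -0.012, 0], 0, 1], [[0.0014, -0.0238, 0], 0, 1], [[0.0056, -0.035, 0], 0, 1], [[0.0119, -0.0452, 0], 0, 1], [[0.0202, -0.0539, 0], 0, 1], [[0.03, -0.0608, 0], 0, 1], [[0.041, -0.0656, 0]
[... 1172 characters left out ...]
], [[0.0589, 0.0501, 0], 0, 1], [[0.0597, 0.062, 0], 0, 1], [[0.0581, 0.0739, 0], 0, 1], [[0.0542, 0.0852, 0], 0, 1]]
-13 [[[-0.0061, 0.0103, 0], 0, 1], [[-0.0141, 0.0192, 0], 0, 1], [[-0.0237, 0.0263, 0], 0, 1], [[-0.0346, 0.0314, 0], 0, 1], [[-0.0462, 0.0342, 0], 0, 1], [[-0.0582, 0.0347, 0], 0, 1], [[-0.07, 0.0327, 0], 0, 1], [[-0.0812, 0.0285, 0], 0, 1], [[-0.0914, 0.0221, 0], 0, 1], [[-0.1, 0.0138, 0], 0, 1]]
-15 [[[-0.0065, -0.0093, 0], 0, 1], [[-0.0108, -0.0186, 0], 0, 1], [[-0.0132, -0.0272, 0], 0, 1], [[-0.0143, -0.0349, 0], 0, 1], [[-0.0144, -0.0409, 0], 0, 1], [[-0.014, -0.0457, 0], 0, 1], [[-0.0135, -0.0493, 0], 0, 1], [[-0.0131, -0.0516, 0], 0, 1], [[-0.0128, -0.0528, 0], 0, 1]]
```

Emit:
{"api": "carry_out", "payload": {"steps": [[[0.0018, -0.0024, 0], 0, 1], [[0.0057, -0.007, 0], 0, 1], [[0.0114, -0.0123, 0], 0, 1], [[0.0188, -0.0174, 0], 0, 1], [[0.0279, -0.0218, 0], 0, 1], [[0.0383, -0.0247, 0], 0, 1], [[0.0491, -0.0257, 0], 0, 1], [[0.0604, -0.0247, 0], 0, 1], [[0.0713, -0.0215, 0], 0, 1], [[0.0817, -0.0162, 0], 0, 1]]}}

```text
time: 12.65
tool_pos: [0.6237, 0.1629, 0.1991]
ee_rot: [-3.138, 0.003, 0.002]
wrist_force: [-3.2, 4.2, 8.1]
width: 0.0237
finger_force: 30.0
```

Emit:
{"api": "carry_out", "payload": {"steps": [[[0.0094, 0.0074, 0], 0, 1], [[0.0171, 0.0166, 0], 0, 1], [[0.0228, 0.0271, 0], 0, 1], [[0.0264, 0.0386, 0], 0, 1], [[0.0276, 0.0505, 0], 0, 1], [[0.0264, 0.0624, 0], 0, 1], [[0.0228, 0.0739, 0], 0, 1], [[0.0171, 0.0844, 0], 0, 1], [[0.0094, 0.0935, 0], 0, 1], [[0.0, 0.101, 0], 0, 1]]}}

```text
time: 13.9
tool_pos: [0.6258, 0.0602, 0.1991]
ee_rot: [-3.14, -0.003, 0.001]
wrist_force: [2.6, 2.2, 5.3]
width: 0.0232
finger_force: 30.0
```

Emit:
{"api": "carry_out", "payload": {"steps": [[[-0.0107, 0.0054, 0], 0, 1], [[-0.0222, 0.0086, 0], 0, 1], [[-0.0342, 0.0095, 0], 0, 1], [[-0.0461, 0.0079, 0], 0, 1], [[-0.0574, 0.0041, 0], 0, 1], [[-0.0677, -0.002, 0], 0, 1], [[-0.0767, -0.01, 0], 0, 1], [[-0.0838, -0.0196, 0], 0, 1], [[-0.089, -0.0304, 0], 0, 1], [[-0.0918, -0.042, 0], 0, 1]]}}

```text
time: 15.15
tool_pos: [0.5342, 0.1007, 0.199]
ee_rot: [3.139, -0.003, -0.001]
wrist_force: [6.3, -3.1, 5.4]
width: 0.0233
finger_force: 30.0
```

Emit:
{"api": "carry_out", "payload": {"steps": [[[-0.0005, -0.012, 0], 0, 1], [[0.0014, -0.0238, 0], 0, 1], [[0.0056, -0.035, 0], 0, 1], [[0.0119, -0.0452, 0], 0, 1], [[0.0202, -0.0539, 0], 0, 1], [[0.03, -0.0608, 0], 0, 1], [[0.041, -0.0656, 0], 0, 1], [[0.0527, -0.0681, 0], 0, 1], [[0.0646, -0.0682, 0], 0, 1], [[0.0764, -0.066, 0], 0, 1]]}}

```text
time: 16.4
tool_pos: [0.6076, 0.1694, 0.1991]
ee_rot: [-3.139, 0.004, 0.002]
wrist_force: [-2.6, 2.7, 7.9]
width: 0.023
finger_force: 30.0
```

Emit:
{"api": "carry_out", "payload": {"steps": [[[0.0111, 0.0045, 0], 0, 1], [[0.0211, 0.0112, 0], 0, 1], [[0.0295, 0.0197, 0], 0, 1], [[0.0361, 0.0297, 0], 0, 1], [[0.0406, 0.0408, 0], 0, 1], [[0.0428, 0.0526, 0], 0, 1], [[0.0426, 0.0645, 0], 0, 1], [[0.04, 0.0762, 0], 0, 1], [[0.0351, 0.0872, 0], 0, 1], [[0.0282, 0.097, 0], 0, 1]]}}

```text
time: 17.65
tool_pos: [0.6386, 0.0712, 0.1991]
ee_rot: [-3.14, -0.003, 0.001]
wrist_force: [3.4, 2.8, 5.3]
width: 0.023
finger_force: 30.0
```

Emit:
{"api": "carry_out", "payload": {"steps": [[[-0.0087, 0.0082, 0], 0, 1], [[-0.0189, 0.0145, 0], 0, 1], [[-0.0302, 0.0187, 0], 0, 1], [[-0.042, 0.0205, 0], 0, 1], [[-0.054, 0.0199, 0], 0, 1], [[-0.0656, 0.017, 0], 0, 1], [[-0.0764, 0.0119, 0], 0, 1], [[-0.086, 0.0046, 0], 0, 1], [[-0.0939, -0.0043, 0], 0, 1], [[-0.0999, -0.0147, 0], 0, 1]]}}

```text
time: 18.9
tool_pos: [0.5392, 0.0851, 0.199]
ee_rot: [3.141, -0.004, -0.001]
wrist_force: [6.8, -2.1, 4.1]
width: 0.0235
finger_force: 30.0
```

Emit:
{"api": "carry_out", "payload": {"steps": [[[-0.0038, -0.0114, 0], 0, 1], [[-0.0053, -0.0232, 0], 0, 1], [[-0.0044, -0.0352, 0], 0, 1], [[-0.0012, -0.0467, 0], 0, 1], [[0.0043, -0.0574, 0], 0, 1], [[0.0118, -0.0667, 0], 0, 1], [[0.021, -0.0744, 0], 0, 1], [[0.0315, -0.0801, 0], 0, 1], [[0.043, -0.0836, 0], 0, 1], [[0.0549, -0.0847, 0], 0, 1]]}}

```text
time: 20.15
tool_pos: [0.5906, 0.171, 0.199]
ee_rot: [-3.141, 0.005, 0.001]
wrist_force: [-4.2, 1.5, 9.1]
width: 0.0235
finger_force: 30.0
```

Emit:
{"api": "carry_out", "payload": {"steps": [[[0.0119, 0.0012, 0], 0, 1], [[0.0233, 0.0048, 0], 0, 1], [[0.0338, 0.0106, 0], 0, 1], [[0.043, 0.0184, 0], 0, 1], [[0.0504, 0.0278, 0], 0, 1], [[0.0558, 0.0385, 0], 0, 1], [[0.0589, 0.0501, 0], 0, 1], [[0.0597, 0.062, 0], 0, 1], [[0.0581, 0.0739, 0], 0, 1], [[0.0542, 0.0852, 0], 0, 1]]}}

```text
time: 21.4
tool_pos: [0.648, 0.0857, 0.1991]
ee_rot: [-3.139, -0.003, 0.001]
wrist_force: [4.4, 3.3, 6.5]
width: 0.0235
finger_force: 30.0
```

Emit:
{"api": "carry_out", "payload": {"steps": [[[-0.0061, 0.0103, 0], 0, 1], [[-0.0141, 0.0192, 0], 0, 1], [[-0.0237, 0.0263, 0], 0, 1], [[-0.0346, 0.0314, 0], 0, 1], [[-0.0462, 0.0342, 0], 0, 1], [[-0.0582, 0.0347, 0], 0, 1], [[-0.07, 0.0327, 0], 0, 1], [[-0.0812, 0.0285, 0], 0, 1], [[-0.0914, 0.0221, 0], 0, 1], [[-0.1, 0.0138, 0], 0, 1]]}}

```text
time: 22.65
tool_pos: [0.5481, 0.0714, 0.1991]
ee_rot: [-3.141, -0.004, -0.0]
wrist_force: [6.4, 0.9, 4.4]
width: 0.0234
finger_force: 30.0
```

Emit:
{"api": "carry_out", "payload": {"steps": [[[-0.0065, -0.0093, 0], 0, 1], [[-0.0108, -0.0186, 0], 0, 1], [[-0.0132, -0.0272, 0], 0, 1], [[-0.0143, -0.0349, 0], 0, 1], [[-0.0144, -0.0409, 0], 0, 1], [[-0.014, -0.0457, 0], 0, 1], [[-0.0135, -0.0493, 0], 0, 1], [[-0.0131, -0.0516, 0], 0, 1], [[-0.0128, -0.0528, 0], 0, 1]]}}

```text
time: 23.78
tool_pos: [0.5345, 0.1221, 0.199]
ee_rot: [3.138, -0.001, -0.001]
wrist_force: [1.9, -4.2, 6.8]
width: 0.023
finger_force: 30.0
```

```bash
python3 arc.py -15.94 -16.39 9; python3 - <<'E'
from bench import robot
import numpy as np
d=robot.get_obs()["tool_pos"][:2]-[.5935,.111]; print(np.arctan2(d[1],d[0])-6*np.pi)
E
```

```text
[[[0.0008, -0.0029, 0], 0, 1], [[0.0017, -0.0058, 0], 0, 1], [[0.0027, -0.0086, 0], 0, 1], [[0.0039, -0.0113, 0], 0, 1], [[0.0052, -0.014, 0], 0, 1], [[0.0067, -0.0166, 0], 0, 1], [[0.0083, -0.0192, 0], 0, 1], [[0.01, -0.0216, 0], 0, 1], [[0.0118, -0.024, 0], 0, 1]]
-15.89389222603096
```

Emit:
{"api": "carry_out", "payload": {"steps": [[[0.0008, -0.0029, 0], 0, 1], [[0.0017, -0.0058, 0], 0, 1], [[0.0027, -0.0086, 0], 0, 1], [[0.0039, -0.0113, 0], 0, 1], [[0.0052, -0.014, 0], 0, 1], [[0.0067, -0.0166, 0], 0, 1], [[0.0083, -0.0192, 0], 0, 1], [[0.01, -0.0216, 0], 0, 1], [[0.0118, -0.024, 0], 0, 1], [[0.0118, -0.024, 0], 0, 1]]}}

```text
time: 25.02
tool_pos: [0.5451, 0.1465, 0.199]
ee_rot: [3.139, 0.002, -0.001]
wrist_force: [-0.3, -2.6, 7.3]
width: 0.0235
finger_force: 30.0
```

```bash
python3 - <<'E'
from bench import robot
import numpy as np
o=robot.get_obs();d=o["tool_pos"][:2]-[.5935,.111]; a=np.arctan2(d[1],d[0]); print(a-6*np.pi, "shaft~",2.463-a+6*np.pi-.006,o["wrist_force"])
E
```

```text
-16.34012447389896 shaft~ 18.79712447389896 [-0.27496893 -2.64412368  7.28540157]
```

Emit:
{"api": "carry_out", "payload": {"steps": [[[0.0008, -0.001, 0], 0, 1], [[0.0015, -0.0019, 0], 0, 1], [[0.0015, -0.0019, 0], 0, 1], [[0.0015, -0.0019, 0], 0, 1]]}}

```text
time: 25.52
tool_pos: [0.5464, 0.1482, 0.199]
ee_rot: [3.139, 0.002, -0.001]
wrist_force: [-0.7, -3.5, 7.9]
width: 0.0235
finger_force: 30.0
```

Emit:
{"api": "carry_out", "payload": {"steps": [[[0, 0, 0], 0, 0.3], [[0, 0, 0], 0, 0.0], [[0, 0, 0], 0, -0.2], [[0, 0, 0], 0, -0.2], [[0, 0, -0.02], 0, -0.2], [[0, 0, -0.06], 0, -0.2], [[0, 0, -0.11], 0, -0.2], [[0, 0, -0.11], 0, -0.2], [[0, 0, -0.11], 0, -0.2]]}}

```text
time: 26.65
tool_pos: [0.5473, 0.1496, 0.3078]
ee_rot: [3.141, 0.001, 0.0]
wrist_force: [0.5, -0.1, -0.8]
width: 0.0565
finger_force: 0.0
```

```bash
python3 - <<'E'
from bench import robot
from h import *
o=robot.get_obs();print(o["time"],o["tool_pos"],o["wrist_force"],o["width"])
s=robot.snapshot("side"); T=dict(np.load("side0.npz"))
cv2.imwrite("pics/end.png",s["image"][:,:,::-1])
C=cloud(s);I=s["image"].astype(int);m=(I.max(-1)<70)&(C[...,2]>.21)&(C[...,2]<.24)&(np.hypot(C[...,0]-.5935,C[...,1]-.111)<.085)
P=C[m];print(len(P),np.median(P,0)); d=np.median(P,0)[:2]-[.5935,.111];print(np.arctan2(d[1],d[0]))
E
```

```text
26.65 [0.54733973 0.14960164 0.30776365] [ 0.51526686 -0.12051547 -0.75034676] 0.05651155315506496
51 [0.54477699 0.13849738 0.22531966]
2.6277904629355344
```

View pics/end.png

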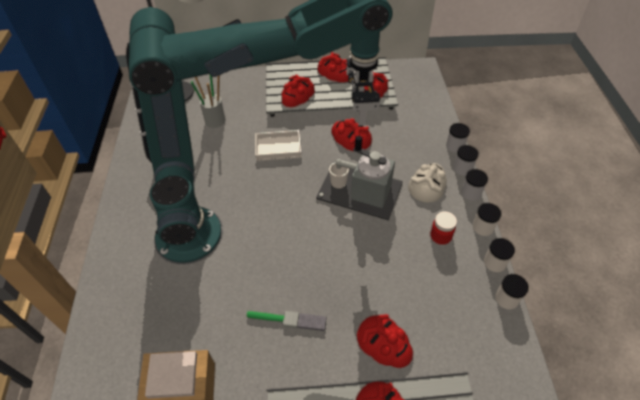

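The grip stands alone at about (358,145) px, near the stop angle. The cup, masks, brush and tray are where they were, and the gripper is clear above. Handing in.

```bash
python3 -c "
from bench import robot
print(robot.close_job())"
```

```text
the job is handed in; nothing more can be done
None
```

I zeroed the crank against its stop, holding it there with about 11 N for over half a second. I then turned it three full turns clockwise (estimated 18.84 rad, target 18.85) and released it with the surroundings unmoved. The job is handed in, and no verdict came back.

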